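# Lock a tube block with an eccentric clamp

### The arm

A 6-joint arm with a two-finger parallel gripper is mounted at the origin on a cart in front of the work surface, level with it; the furniture and walls round the work are solid. World frame = base frame: x ahead of the robot, y to its left, z up, the work surface at z = 0. Lengths are in m, angles in rad, forces in N, time in s.
With the tool pointing down it reaches from about 0.3 to 0.875 m from the base axis. Payload 6.4 kg.
Tool frame: the origin (TCP) lies midway between the tips of the shut fingers; the grasp point (between the pads) lies 19 mm behind it (tcp_to_grasp is the distance from the TCP to the grasp point, in m); x points along the fingers, z is the direction in which the jaws open and shut, and the axes are right-handed (so a half turn about x gives the same grasp; the last joint's range is limited). The gripper opens to 85 mm and grips with 20 to 120 N. Pads are 22 mm wide; open, the fingers measure 114 mm over their backs; the gripper's body (76 mm by 85 mm) begins 54 mm behind the grasp point. The pads swing forward as they close: fully open they stand 13 mm farther back than shut.
Start: joints at [1.047, 0.181, 1.607, -0, 1.354, -0.206], TCP at [0.18, 0.546, 0.231] pointing down, gripper open.
Joint ranges: [-2.99, 2.99], [-0.89, 2.07], [0.3, 2.58], [-1.14, 4.28], [0, 2.63], [-3.12, 3.12]. Speed limits (rad/s): [2.57, 2.57, 3.01, 3.14, 3.14, 3.14].

### API

Orientations are given as a rotation vector (axis times angle).
In Python, from cell import state, camera, camera_info, job_done, search_frame, spot_point, tcp_to_grasp gives the robot as it stands.
- The arm moves only by the tool move_arm, never from a script. Its argument "deltas" is one flat list of numbers, 7 for each row, row after row: the turn, a rotation vector about the tool's x, y, z in degrees, then the shift along the tool's x, y, z in mm, then the closure, from 0 (fully open) to 1 (shut). A call has 1 to 12 rows; each row is the pose to reach, as a shift and turn from the pose commanded when the call began, along the tool's axes at that moment; what a row does not reach only later rows make up. A row lasts 1/12 s, in which the tool goes at most 41.7 mm and 7.16 degrees, less where a joint would pass 70% of its speed; a pose out of reach is approached as far as the arm can. A call with a gripper value outside its range is refused whole. The fingers move at their own pace and stop on an object; "squeeze" is the grip in N (left out, the last holds). Time passes only in rows, so rows that repeat a pose let the fingers close. It gives the time, the measured TCP pose, the force and the opening at its end, in the units of the state.
- state(): the state, without advancing time (a new reading comes with each control period).
- camera(name): name is "side" or "top" or "wrist"; returns the picture (400x640x3 uint8, red, green, blue); there is no depth.
- camera_info(name): a dict with "fx", "fy", "cx", "cy" (pixels), "T" (4x4, takes a point from camera to world coordinates). Camera axes: x right, y up, looking along -z (the intrinsics and any distortion apply to the point x, -y, -z); pixel columns grow to the right and rows downward; lengths in m; the calibration is good to about 2 mm. A picture is of the moment at which its call begins: read the wrist's pose just before it. camera_info takes no time and is no camera call; for the wrist camera it gives the pose at the moment of the call.
- job_done(): hands the job in, once; it reports no verdict.
Trained networks look in the newest picture that a camera, given by its name, has taken for a name from the list of things; names that differ only in an ending like _2 or _b are one class to them, and where a whole thing is asked for, a point or a joint stands for the part that bears it (a point fixed in the world has none). Each returns a list of dicts, best first, with "confidence" (0 to 1); they miss things now and then, are a little off and sometimes report something else, mostly with a low value. They report only what shows in the picture. A call takes as long as a camera call. They do not tell look-alikes from the thing itself.
- search_frame(camera, thing): "position" ([row, column] in pixels, amid what is visible of it).
- spot_point(camera, thing): "position" ([row, column] in pixels: a listed point, or the origin of a listed thing).
The state is a dict: "time": time; "qpos": joint angles; "qd": joint speeds; "effort": joint torques, N m; "tool_pos": TCP position; "tcp_rot": TCP orientation; "wrist_force": force on the tool from outside, world axes, zero at the start; "wrist_torque": the same for the moment, N m; "opening": finger opening in m.
Only numpy, scipy, OpenCV 4.12 (cv2) and the standard library are available. Lean on these libraries where they do the work, as an engineer would, in place of code of your own. Each camera call takes 0.05 s, during which the arm holds its last target. There are 200 camera calls.

### The job

Set the blue tube block down flat in the nest of the shaker plate, between the open eccentric cam and the spring stop, and let go of it. Then turn the orange knob clockwise until the cam's lobe presses the block firmly against the spring stop, with about 12 N: a loose block would creep, and more than 30 N at any moment would mar it. Leave it clamped, and do not disturb the jar, the glue tube or the slide box.

Things in the scene. Friction and masses are not known exactly. Their poses are not given: they have to be found in the camera images.
- plate: Flat grey-brown plate 200 x 165 x 18 mm carrying the clamp, fixed. Origin: centre of its underside, z up. x axis = clamping direction, from knob (axis at x = -52, y = 0 mm) to spring stop (aluminium housing 24 mm high over the plate's top, rubber-faced pad 44 mm wide toward the nest). The pad's face is anywhere from x = 27 to 33 mm, differs each run, is not given; it yields 1 mm per 8 N, 6 mm travel.
- nest (a point): Centre of the nest on the plate's top (plate x = -5, y = 0, z = 18 mm), axes as the plate's. Two steel strips 8 mm high flank it, inner faces at y = -27 and +27 mm. With the knob at 0 the cam's edge is at plate x = -38 mm, so a block centred here stands 5 mm clear of the cam and 4 to 10 mm clear of the pad.
- block_rib (a point): Centre of the grip rib on the blue tube block (loose, about 0.2 kg). Block body 56 (x) x 44 (y) x 22 mm, six dark wells; bare-metal rib on the middle of its top 26 (x) x 12 (y) x 24 mm high: this point is 34 mm above the block's underside, 12 mm below the rib's top. z up. Pinch the rib across its 12 mm. Same either way round; goes in with its x axis along the plate's x.
- block: The same tube block; origin at the centre of its underside, axes as for block_rib.
- knob_grip (a point): Centre of the orange grip bar of the eccentric knob, on the knob's axis, 82 mm above the worktop. The bar is 36 x 12 x 28 mm (length, width, height; it spans 68 to 96 mm above the worktop) and is joined to the cam by a torsion spring (5 N m/rad, at rest when let go): its length lies along this frame's y axis; z is up. Pinch it across its 12 mm.
- cam_knob (a joint): Cam angle, rad, grows clockwise seen from above, 0 (open, bar across plate x, lobe away from the nest) to 3.0. Stays put. At angle a the cam's edge has advanced 10 mm x (1 - cos a). Pivot friction 0.2 N m; each N between cam and block adds about 0.015 N m: 12 N is felt as 0.38 N m in all. Sliding the block takes 1 to 3 N; on the pad, force rises 6 to 8 N per 0.1 rad.
- cam_lobe: The knob with its steel eccentric disc. The disc is 48 mm across, 12 mm thick, lower face 5 mm above the plate's top, set 10 mm off the knob's axis; a red dot marks the lobe. Origin on the knob's axis at the plate's top; its x axis points away from the lobe.
- jar_mid (a point): Small white screw-cap jar, 31 mm across, 40 mm tall, loose, a bystander; its middle, half-way up.
- glue_mid (a point): White glue tube with a red cap, 26 x 101 x 19 mm, lying loose, a bystander; its middle, half-way up.
- slide_box_mid (a point): Card box of slides, 31 x 81 x 28 mm, loose, a bystander; its middle, half-way up.
Things that resemble listed ones, but are neither listed nor needed, are in the scene too. There is more than one size of the block; the job needs the middle-sized.

How it is judged:
By the outcome, as a careful person would: the job done as asked, in the order asked, and still so for the second after the job is handed in, with the robot touching nothing.
It also fails if it takes over 70 s, if anything falls off the work surface, if the arm or the gripper's body presses on something with over 40 N, if the wrist force passes 120 N, or if a joint passes its speed limit or range.

## Working session

There is one attempt and no reset: what is moved stays moved. The work goes in short steps, Python scripts to look and compute and a tool call to move; the robot and the scene stay as the last step left them, time stands still between calls to the robot, and variables do not carry over. Pictures are saved under pics/ and viewed, about 8 in all and at most 12, crops included, and the job is handed in when it is done.

Besides the shell and the picture viewer there is one more tool, called after "Call:" as a command line: name --argument value ..., lists and objects as JSON in quotes. move_arm: Moves the arm, as the interface text tells. Its arguments: {"type":"object","properties":{"deltas":{"type":"array","items":{"type":"number"}},"squeeze":{"type":"number"}},"required":["deltas"]}

```bash
mkdir -p pics; ls; cat > h.py <<'E'
import numpy as np, cv2
from cell import *
from scipy.spatial.transform import Rotation as R
def ray(ci,rc):
    T=np.array(ci["T"]); d=np.array([(rc[1]-ci["cx"])/ci["fx"],-(rc[0]-ci["cy"])/ci["fy"],-1.])
    return T[:3,3],T[:3,:3]@d
def atz(ci,rc,z):
    o,d=ray(ci,rc); return o+d*(z-o[2])/d[2]
def proj(ci,p):
    T=np.array(ci["T"]); q=T[:3,:3].T@(np.array(p)-T[:3,3])
    return np.array([ci["cy"]-ci["fy"]*q[1]/-q[2], ci["cx"]+ci["fx"]*q[0]/-q[2]])
def save(im,n): cv2.imwrite("pics/"+n,cv2.cvtColor(im,cv2.COLOR_RGB2BGR))
E
python3 - <<'E'
from h import *
print(state()); print(tcp_to_grasp)
for c in ["top","side"]:
    im=camera(c); save(im,c+"0.png"); ci=camera_info(c); print(c,{k:v for k,v in ci.items()})
    for t,z in [("plate",0),("nest",.018),("block_rib",.034),("block",0),("knob_grip",.082),("cam_lobe",.018),("jar_mid",.02),("glue_mid",.0095),("slide_box_mid",.014)]:
        for r in spot_point(c,t)[:4]: print(t,np.round(r["position"],1),round(r["confidence"],2),atz(ci,r["position"],z).round(4))
E
```

```text
pics
{'time': 0.0, 'qpos': array([ 1.04666347e+00,  1.81553631e-01,  1.60800292e+00, -1.67383679e-05,
        1.35379997e+00, -2.06289418e-01]), 'qd': array([ 1.02445887e-03, -8.27084723e-06,  3.49967926e-05, -5.73018108e-04,
       -1.89956083e-03, -9.84573024e-04]), 'effort': array([-1.59874271e-03, -4.44873512e+01, -3.51330507e+01, -3.56452847e-04,
        9.13533324e-03, -1.80448126e-05]), 'tool_pos': array([0.17939863, 0.54571652, 0.23037953]), 'tcp_rot': array([-0.97278673,  1.34460912,  0.97156887]), 'wrist_force': array([1.1421535 , 0.13892141, 0.80444658]), 'wrist_torque': array([-0.02382395, -0.04744026, -0.01237505]), 'opening': 0.08545178819857879}
0.0187
top {'fx': 394.4296190241382, 'fy': 394.4296190241382, 'cx': 318.9552924326098, 'cy': 193.51502839901963, 'T': array([[ 8.64379088e-03,  9.82577546e-01, -1.85651960e-01,
         3.95752060e-01],
       [-9.99112437e-01,  8.31942314e-04, -4.21146706e-02,
        -3.50649854e-02],
       [-4.12264780e-02,  1.85851213e-01,  9.81712638e-01,
         9.50894326e-01],
       [ 0.00000000e+00,  0.00000000e+00,  0.00000000e+00,
[... 1083 characters left out ...]
[ 0.4984 -0.089   0.    ]
plate [213.2 273.9] 0.35 [0.449  0.0185 0.    ]
nest [224.6 291. ] 0.66 [ 0.4863 -0.0702  0.018 ]
block_rib [171.7 260.8] 0.97 [0.4321 0.2067 0.034 ]
block_rib [158.3 275.3] 0.74 [0.4883 0.2849 0.034 ]
block_rib [233.  296.1] 0.68 [ 0.4913 -0.1298  0.034 ]
block [164.3 273.4] 0.79 [0.482  0.3063 0.    ]
block [161.7 301.6] 0.67 [0.5797 0.302  0.    ]
block [225.3 291.2] 0.44 [ 0.4891 -0.0498  0.    ]
knob_grip [208.2 271.8] 0.39 [ 0.4384 -0.073   0.082 ]
cam_lobe [229.  274.5] 0.56 [ 0.4401 -0.0795  0.018 ]
jar_mid [297.2 293.9] 0.77 [ 0.452  -0.3361  0.02  ]
glue_mid [182.1 349.4] 0.6 [0.7016 0.1192 0.0095]
slide_box_mid [241.  390.4] 0.74 [ 0.7272 -0.1923  0.014 ]
```

```bash
python3 - <<'E'
import cv2,numpy as np
a=cv2.imread("pics/top0.png");b=cv2.imread("pics/side0.png")
A=cv2.resize(a[90:310,150:500],(800,503),interpolation=cv2.INTER_CUBIC)
B=cv2.resize(b[100:330,200:440],(626,600),interpolation=cv2.INTER_CUBIC)
cv2.imwrite("pics/topc.png",A);cv2.imwrite("pics/sidec.png",B)
E
```

```text
(no output)
```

View pics/topc.png

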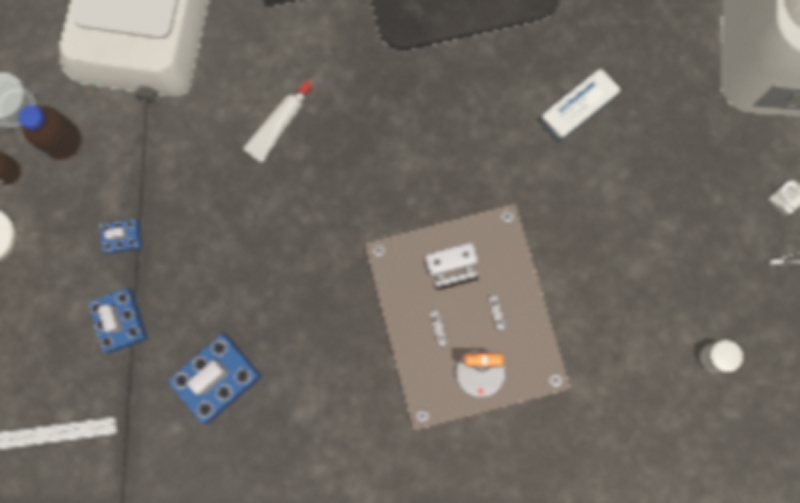

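View pics/sidec.png

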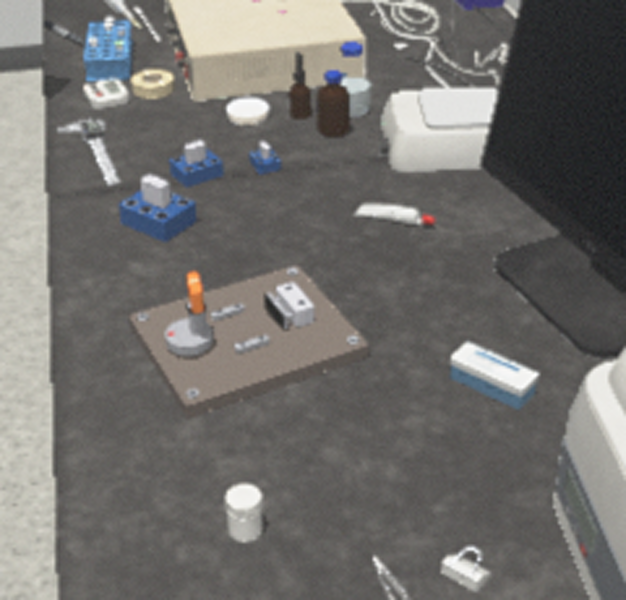

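The middle-sized block is the one at crop (117,320), about world (0.478, 0.287). The larger one is at (213,378) and the small one at (118,235). The plate's +x runs up the image, roughly 15° from world x. Next I'll hover over the block for a close look.

```bash
cat >> h.py <<'E'
def delta(pos,jaw_deg):
    "tool straight down, jaw axis (z) at world angle jaw_deg (or +180); prints tool-frame turn deg, shift mm"
    s=state(); R0=R.from_rotvec(s["tcp_rot"]).as_matrix()
    for j in (jaw_deg,jaw_deg+180):
        a=np.radians(j); z=np.array([np.cos(a),np.sin(a),0]); x=np.array([0,0,-1.]); M=np.c_[x,np.cross(z,x),z]
        print("jaw",j,"turn",np.degrees(R.from_matrix(R0.T@M).as_rotvec()).round(1),"shift",(R0.T@(np.array(pos)-s["tool_pos"])*1000).round(1))
    print("q",np.round(s["qpos"],2),"tcp",np.round(s["tool_pos"],4),"jaw now",np.degrees(np.arctan2(R0[1,2],R0[0,2])).round(1), "x",R0[:,0].round(3))
E
python3 - <<'E'
from h import *
delta([.46,.28,.23],108)
s=state();R0=R.from_rotvec(s["tcp_rot"]).as_matrix();T=camera_info("wrist")["T"]
print(R0.T@(T[:3,3]-s["tool_pos"])); print(R0.T@T[:3,:3]); print(camera_info("wrist"))
E
```

```text
jaw 108 turn [-36.2  -0.    0. ] shift [   1.3 -349.5 -165.3]
jaw 288 turn [143.8   0.    0. ] shift [   1.3 -349.5 -165.3]
q [ 1.05  0.18  1.61 -0.    1.35 -0.21] tcp [0.1797 0.5462 0.2313] jaw now 71.8 x [ 0. -0. -1.]
[-0.14171256  0.07356984 -0.00076648]
[[ 3.45877704e-04  2.82027491e-01 -9.59406262e-01]
 [ 5.97476200e-04  9.59406089e-01  2.82027656e-01]
 [ 9.99999762e-01 -6.70769485e-04  1.63332461e-04]]
{'fx': 289.9355998310132, 'fy': 289.9355998310132, 'cx': 320.83162191422605, 'cy': 197.3208170716354, 'T': array([[ 3.11920027e-01, -9.11570158e-01, -2.67853961e-01,
         1.09542449e-01],
       [ 9.50108296e-01,  2.99163732e-01,  8.82909302e-02,
         5.68485475e-01],
       [-3.51186745e-04, -2.82029979e-01,  9.59405528e-01,
         3.73015375e-01],
       [ 0.00000000e+00,  0.00000000e+00,  0.00000000e+00,
         1.00000000e+00]])}
```

Call:
move_arm --deltas '[-36, 0, 0, 0, -350, -165, 0, -36, 0, 0, 0, -350, -165, 0, -36, 0, 0, 0, -350, -165, 0, -36, 0, 0, 0, -350, -165, 0, -36, 0, 0, 0, -350, -165, 0, -36, 0, 0, 0, -350, -165, 0, -36, 0, 0, 0, -350, -165, 0, -36, 0, 0, 0, -350, -165, 0, -36, 0, 0, 0, -350, -165, 0, -36, 0, 0, 0, -350, -165, 0, -36, 0, 0, 0, -350, -165, 0, -36, 0, 0, 0, -350, -165, 0]'

```text
time: 2.0
tool_pos: [0.4616, 0.2788, 0.2312]
tcp_rot: [-1.431, 1.048, 1.432]
wrist_force: [0.3, 0.0, 0.4]
opening: 0.0851
```

```bash
python3 - <<'E'
from h import *
ci=camera_info("wrist"); im=camera("wrist"); save(im,"w1.png")
for t,z in [("block_rib",.034),("block",0)]:
    for r in spot_point("wrist",t)[:3]: print(t,np.round(r["position"],1),round(r["confidence"],2),atz(ci,r["position"],z).round(4))
delta([.478,.287,.15],108)
# blue mask minimal rect of each blob, at z=.022
hsv=cv2.cvtColor(im,cv2.COLOR_RGB2HSV); m=cv2.inRange(hsv,(100,90,40),(125,255,255)); m=cv2.morphologyEx(m,cv2.MORPH_CLOSE,np.ones((9,9)))
for c in cv2.findContours(m,cv2.RETR_EXTERNAL,cv2.CHAIN_APPROX_NONE)[0]:
    if cv2.contourArea(c)<300: continue
    P=np.array([atz(ci,(p[0][1],p[0][0]),.022)[:2]*1000 for p in c],np.float32)
    print(cv2.minAreaRect(P))
E
```

```text
block_rib [116.5 247.2] 0.76 [0.4208 0.1793 0.034 ]
block_rib [195.3 324.1] 0.7 [0.4824 0.2901 0.034 ]
block_rib [253.1 304.1] 0.56 [0.5642 0.2892 0.034 ]
block [247.2 304. ] 0.75 [ 0.5727  0.2896 -0.    ]
block [120.1 251.9] 0.67 [0.4262 0.1781 0.    ]
jaw 108 turn [-0.1  0.  -0. ] shift [ 81.2 -19.4   0.1]
jaw 288 turn [179.9  -0.   -0. ] shift [ 81.2 -19.4   0.1]
q [ 0.33  0.1   1.7   0.    1.34 -1.55] tcp [0.4597 0.2809 0.2312] jaw now 107.9 x [-0.001  0.    -1.   ]
((566.2747802734375, 291.64068603515625), (36.2705078125, 39.01844024658203), 9.006643295288086)
((387.5866394042969, 653.0079345703125), (128.69656372070312, 72.01953125), 83.91575622558594)
((480.212158203125, 288.2066345214844), (60.171016693115234, 44.77085876464844), 21.354721069335938)
((422.6713562011719, 181.83523559570312), (59.79254913330078, 77.95397186279297), 41.893943786621094)
```

View pics/w1.png

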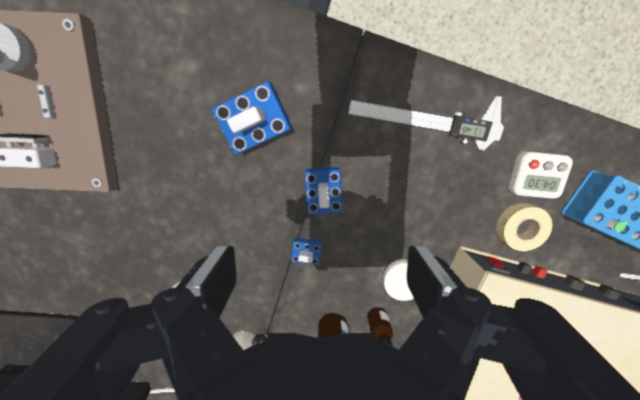

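Call:
move_arm --deltas '[-3, 0, 0, 100, -23, 1, 0.2, -3, 0, 0, 100, -23, 1, 0.2, -3, 0, 0, 100, -23, 1, 0.2, -3, 0, 0, 100, -23, 1, 0.2, -3, 0, 0, 100, -23, 1, 0.2]'

```text
time: 2.57
tool_pos: [0.4805, 0.289, 0.1306]
tcp_rot: [-1.472, 1.016, 1.475]
wrist_force: [-0.1, 0.6, -0.0]
opening: 0.0684
```

```bash
cat >> h.py <<'E'
def blk(zt):
    ci=camera_info("wrist"); im=camera("wrist")
    for t,z in [("block_rib",zt+.012),("block",zt-.022)]:
        for r in spot_point("wrist",t)[:3]: print(t,np.round(r["position"],1),round(r["confidence"],2),atz(ci,r["position"],z).round(4))
    hsv=cv2.cvtColor(im,cv2.COLOR_RGB2HSV); m=cv2.inRange(hsv,(100,90,40),(125,255,255)); m=cv2.morphologyEx(m,cv2.MORPH_CLOSE,np.ones((9,9)))
    for c in cv2.findContours(m,cv2.RETR_EXTERNAL,cv2.CHAIN_APPROX_NONE)[0]:
        if cv2.contourArea(c)<300: continue
        P=np.array([atz(ci,(p[0][1],p[0][0]),zt)[:2]*1000 for p in c],np.float32)
        print([np.round(v,1) for v in cv2.minAreaRect(P)])
    return ci,im
E
python3 - <<'E'
from h import *
ci,im=blk(.022); save(im,"w2.png")
delta([.481,.289,.027],111)
E
```

```text
block_rib [204.3 319.6] 0.97 [0.4829 0.2894 0.034 ]
block_rib [ 87.  212.5] 0.71 [0.4238 0.1784 0.034 ]
block_rib [284.9 288.5] 0.59 [0.5675 0.2904 0.034 ]
block [ 93.2 231.4] 0.92 [0.4245 0.1833 0.    ]
block [272.6 290.7] 0.87 [0.5748 0.2915 0.    ]
block [193.3 318.9] 0.57 [0.4828 0.2884 0.    ]
[array([564.8, 291.4]), array([37. , 38.3]), np.float64(9.5)]
[array([480. , 288.4]), array([58. , 44.1]), np.float64(20.9)]
[array([422.6, 181.9]), array([61.3, 78.2]), np.float64(41.8)]
jaw 111 turn [-0.1 -0.   0.2] shift [106.7   2.4   0.6]
jaw 291 turn [179.9   0.3   0. ] shift [106.7   2.4   0.6]
q [ 0.33  0.26  1.72  0.    1.15 -1.61] tcp [0.483  0.2892 0.1337] jaw now 110.9 x [ 0.004  0.001 -1.   ]
```

View pics/w2.png

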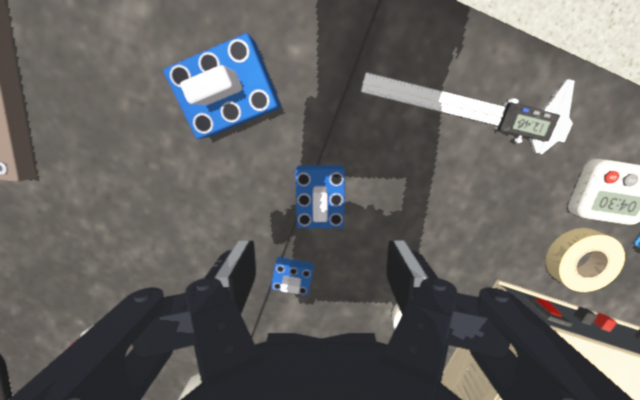

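Call:
move_arm --deltas '[0, 0, 0, 35, 0, 0, 0.45, 0, 0, 0, 70, 0, 0, 0.45, 0, 0, 0, 92, 0, 0, 0.45, 0, 0, 0, 104, 0, 0, 0.45, 0, 0, 0, 104, 0, 0, 0.45, 0, 0, 0, 104, 0, 0, 1, 0, 0, 0, 104, 0, 0, 1, 0, 0, 0, 104, 0, 0, 1, 0, 0, 0, 104, 0, 0, 1, 0, 0, 0, 104, 0, 0, 1, 0, 0, 0, 104, 0, 0, 1, 0, 0, 0, 104, 0, 0, 1]' --squeeze 40

```text
time: 3.72
tool_pos: [0.484, 0.2889, 0.0296]
tcp_rot: [-1.473, 1.011, 1.468]
wrist_force: [-0.8, 1.1, 7.6]
opening: 0.0109
```

```bash
python3 - <<'E'
from h import *
s=state(); print(s["opening"],s["wrist_force"],s["wrist_torque"],s["tool_pos"]); ci=camera_info("wrist"); camera("wrist"); print(spot_point("wrist","block_rib")[:2])
delta([.46,-.05,.17],105)
E
```

```text
0.010896921846620722 [-0.7832928   1.05409244  7.6195364 ] [-0.02885174  0.14590892 -0.08846239] [0.4839536  0.2888817  0.02963465]
[{'position': [57.7, 123.2], 'confidence': 0.78}, {'position': [254.1, 321.9], 'confidence': 0.72}]
jaw 105 turn [5.8 0.  0.2] shift [-141.   142.1 -308.3]
jaw 285 turn [-174.2   -0.4    0. ] shift [-141.   142.1 -308.3]
q [ 0.33  0.42  1.76  0.    0.96 -1.61] tcp [0.4839 0.2889 0.0296] jaw now 110.8 x [ 0.004  0.001 -1.   ]
```

Call:
move_arm --deltas '[0, 0, 0, -20, 0, 0, 1, 0, 0, 0, -55, 0, 0, 1, 0, 0, 0, -95, 0, 0, 1, 3, 0, 0, -130, 8, -20, 1, 6, 0, 0, -140, 12, -55, 1, 6, 0, 0, -140, 17, -95, 1, 6, 0, 0, -140, 22, -135, 1, 6, 0, 0, -140, 27, -175, 1, 6, 0, 0, -140, 32, -215, 1, 6, 0, 0, -140, 37, -255, 1, 6, 0, 0, -140, 43, -295, 1, 6, 0, 0, -140, 49, -330, 1]'

```text
time: 4.82
tool_pos: [0.5537, -0.0404, 0.1678]
tcp_rot: [-1.397, 1.076, 1.395]
wrist_force: [0.2, 0.3, -2.5]
opening: 0.0109
```

Call:
move_arm --deltas '[0, 0, 0, 0, 0, -5, 1, 0, 0, 0, 0, 0, -10, 1, 0, 0, 0, 0, 0, -10, 1]'

```text
time: 5.07
tool_pos: [0.5559, -0.048, 0.1673]
tcp_rot: [-1.396, 1.077, 1.396]
wrist_force: [0.0, 0.3, -2.7]
opening: 0.0106
```

```bash
cat >> h.py <<'E'
def plate():
    ci=camera_info("wrist"); im=camera("wrist")
    for t,z in [("plate",0),("nest",.018),("knob_grip",.082),("cam_lobe",.018),("block_rib",.034)]:
        for r in spot_point("wrist",t)[:2]: print(t,np.round(r["position"],1),round(r["confidence"],2),atz(ci,r["position"],z).round(4))
    return ci,im
E
python3 - <<'E'
from h import *
ci,im=plate(); save(im,"w3.png"); np.save("ci3.npy",ci["T"]); s=state(); print(s["opening"],s["wrist_force"])
delta([.48,-.075,.1],105)
E
```

```text
plate [113.5 309.8] 0.76 [ 0.4887 -0.0771  0.    ]
plate [332.6 425.4] 0.49 [0.7136 0.133  0.    ]
nest [111.4 306.8] 0.64 [ 0.4873 -0.0797  0.018 ]
knob_grip [ 40.5 305.2] 0.65 [ 0.4405 -0.0894  0.082 ]
cam_lobe [ 59.8 304.9] 0.78 [ 0.4437 -0.0924  0.018 ]
cam_lobe [282.6 160.9] 0.27 [ 0.7123 -0.1959  0.018 ]
block_rib [275.8 608.3] 0.95 [0.569  0.2749 0.034 ]
block_rib [254.4 319.5] 0.94 [ 0.6234 -0.0313  0.034 ]
0.010599973094244925 [ 0.74255417  0.78775538 -1.42053329]
jaw 105 turn [-0.1  0.  -0. ] shift [67.3 80.7 -8.4]
jaw 285 turn [179.9  -0.   -0. ] shift [67.3 80.7 -8.4]
q [-0.3   0.21  1.71  0.    1.22 -2.13] tcp [ 0.5559 -0.0462  0.1673] jaw now 104.9 x [-0.  0. -1.]
```

View pics/w3.png

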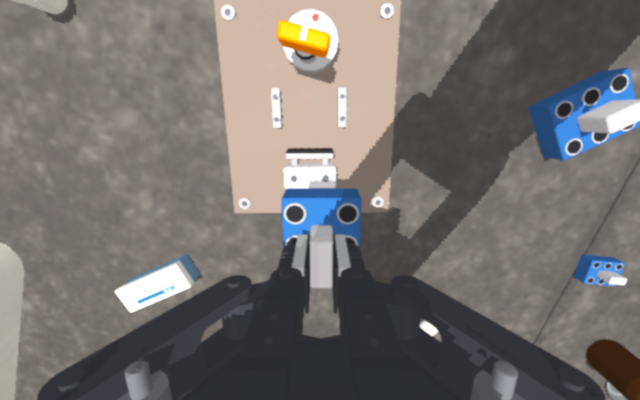

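```bash
python3 - <<'E'
from h import *
im=cv2.imread("pics/w3.png"); ci=camera_info("wrist"); ci["T"]=np.load("ci3.npy")
P={k:atz(ci,v,.018)[:2]*1000 for k,v in dict(fl=(12,228),fr=(11,388),bl=(203.5,244),br=(202,378)).items()}
print({k:v.round(1) for k,v in P.items()}, "ctr",sum(P.values())/4)
for a,b in (("fl","bl"),("fr","br")): d=P[b]-P[a]; print("x-dir",np.degrees(np.arctan2(d[1],d[0])))
for a,b in (("fr","fl"),("br","bl")): d=P[a]-P[b]; print("y-dir-90",np.degrees(np.arctan2(d[1],d[0]))-90)
hsv=cv2.cvtColor(im,cv2.COLOR_BGR2HSV); m=cv2.inRange(hsv,(8,150,120),(25,255,255)); m[150:]=0
c=max(cv2.findContours(m,0,2)[0],key=cv2.contourArea); print("bar px",cv2.minAreaRect(c))
crop=im[0:215,190:430]; cv2.imwrite("pics/w3c.png",cv2.resize(crop,None,fx=2.7,fy=2.7,interpolation=cv2.INTER_CUBIC))
E
```

```text
{'fl': array([ 423.5, -167.1]), 'fr': array([386.9, -31. ]), 'bl': array([ 594.4, -121.2]), 'br': array([556.9,  14.7])} ctr [490.42761594 -76.15414008]
x-dir 15.035253659296673
x-dir 15.063959055411694
y-dir-90 15.055462896372134
y-dir-90 15.424767360035005
bar px ((301.98992919921875, 38.566497802734375), (54.641937255859375, 24.169828414916992), 18.034286499023438)
```

View pics/w3c.png

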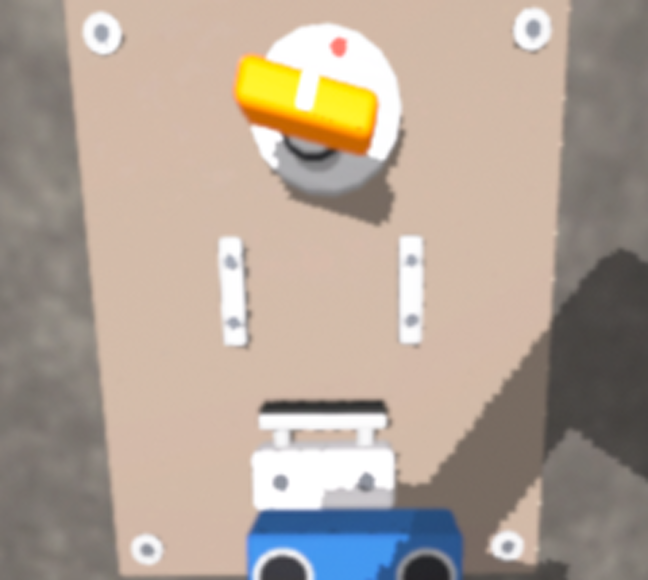

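```bash
python3 - <<'E'
from h import *
ci=camera_info("wrist")
s=state(); print(s["tool_pos"], np.array(ci["T"])[:3,3])
im=camera("wrist")
p=spot_point("wrist","block_rib")
R0=R.from_rotvec(s["tcp_rot"]).as_matrix()
for r in p[:2]: print(r, "off tool mm",(R0.T@(atz(ci,r["position"],s["tool_pos"][2]+.0055)-s["tool_pos"])*1000).round(1))
# same for body edges: near (front) edge of body top, rib ends
for rc in [(190,320),(211,320),(225,320)]: print(rc,(R0.T@(atz(ci,rc,s["tool_pos"][2]-.0065)-s["tool_pos"])*1000).round(1))
for z in (.036,.040): print("pad",(R.from_euler('z',-15.1,degrees=True).as_matrix()@(atz(dict(ci,T=np.load('ci3.npy')),(149.5,309.5),z)-np.array([.4904,-.0762,0]))*1000).round(1))
for rc in [(107,281),(107,338)]: print("strip",(R.from_euler('z',-15.1,degrees=True).as_matrix()@(atz(dict(ci,T=np.load('ci3.npy')),rc,.026)-np.array([.4904,-.0762,0]))*1000).round(1))
delta([.4855,-.0775,.11],105.1)
E
```

```text
[ 0.55588242 -0.04616447  0.16732956] [ 0.48459602 -0.06468426  0.30903465]
{'position': [253.8, 321.0], 'confidence': 0.66} off tool mm [-5.5  3.1  0.5]
{'position': [116.6, 609.8], 'confidence': 0.63} off tool mm [ -5.5  71.8 131.1]
(190, 320) [ 6.5 34.2 -0. ]
(211, 320) [ 6.5 22.4 -0. ]
(225, 320) [ 6.5 14.3 -0. ]
pad [30.4  0.1 36. ]
pad [29.9  0.3 40. ]
strip [ -7.9 -26.2  26. ]
strip [-7.6 27.  26. ]
jaw 105.1 turn [-0.2  0.  -0. ] shift [ 57.3  76.1 -11.8]
jaw 285.1 turn [179.8  -0.   -0. ] shift [ 57.3  76.1 -11.8]
q [-0.3   0.21  1.71  0.    1.22 -2.13] tcp [ 0.556  -0.0465  0.1673] jaw now 104.9 x [-0.  0. -1.]
```

Call:
move_arm --deltas '[0, 0, 0, 0, 25, -4, 1, 0, 0, 0, 0, 55, -8, 1, 0, 0, 0, 0, 74, -12, 1, 0, 0, 0, 10, 74, -12, 1, 0, 0, 0, 35, 74, -12, 1, 0, 0, 0, 60, 74, -12, 1, 0, 0, 0, 80, 74, -12, 1, 0, 0, 0, 95, 74, -12, 1, 0, 0, 0, 105, 74, -12, 1, 0, 0, 0, 105, 74, -12, 1, 0, 0, 0, 105, 74, -12, 1]'

```text
time: 6.38
tool_pos: [0.4877, -0.0777, 0.0622]
tcp_rot: [-1.397, 1.076, 1.398]
wrist_force: [0.9, -0.1, -1.4]
opening: 0.0108
```

```bash
python3 - <<'E'
from h import *
ci=camera_info("wrist"); im=camera("wrist"); save(im,"w4.png"); s=state(); print(s["tool_pos"],s["wrist_force"],s["opening"])
Ri=R.from_euler('z',-15.1,degrees=True).as_matrix()
print("tcp plate",(Ri@(s["tool_pos"]-np.array([.4904,-.0762,0]))*1000).round(1))
cv2.imwrite("pics/w4c.png",cv2.resize(cv2.cvtColor(im,cv2.COLOR_RGB2BGR)[80:340,160:480],None,fx=2.3,fy=2.3,interpolation=cv2.INTER_CUBIC))
E
```

```text
[ 0.48827802 -0.07802221  0.06293308] [ 0.62863027 -0.24863507 -1.95152709] 0.010737152772861606
tcp plate [-2.5 -1.2 62.9]
```

View pics/w4c.png

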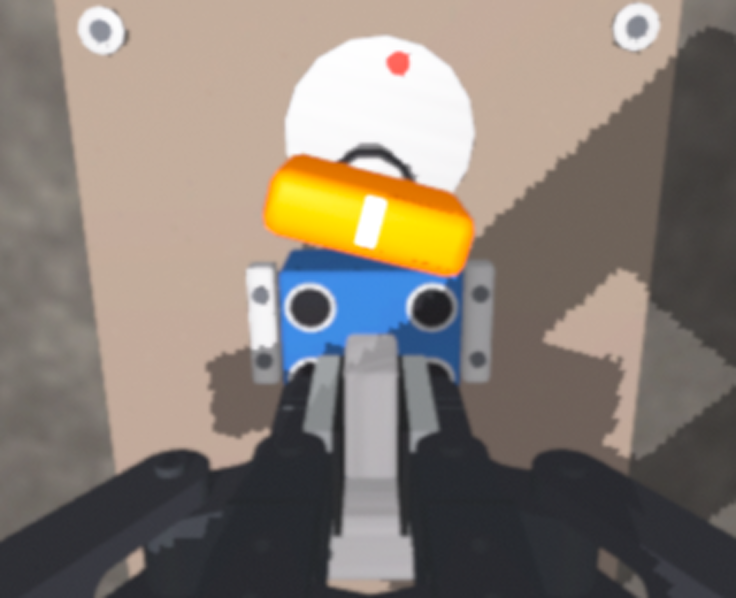

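Call:
move_arm --deltas '[0, 0, 0, 6, 0, 0, 1, 0, 0, 0, 11, 0, 0, 1, 0, 0, 0, 14, 0, 0, 1, 0, 0, 0, 14, 0, 0, 1, 0, 0, 0, 14, 0, 0, 1]'

```text
time: 6.85
tool_pos: [0.4875, -0.078, 0.0482]
tcp_rot: [-1.397, 1.076, 1.397]
wrist_force: [-0.5, -0.3, -3.6]
opening: 0.0111
```

Call:
move_arm --deltas '[0, 0, 0, 1, 0, 0, 1, 0, 0, 0, 1.5, 0, 0, 1, 0, 0, 0, 2, 0, 0, 1, 0, 0, 0, 2, 0, 0, 1]'

```text
time: 7.18
tool_pos: [0.4876, -0.078, 0.0476]
tcp_rot: [-1.397, 1.076, 1.397]
wrist_force: [-6.6, 2.5, 10.8]
opening: 0.0106
```

Call:
move_arm --deltas '[0, 0, 0, 0, 0, 0, 0.5, 0, 0, 0, 0, 0, 0, 0.5, 0, 0, 0, 0, 0, 0, 0.5, 0, 0, 0, 0, 0, 0, 0.5, 0, 0, 0, -6, 0, 0, 0.5, 0, 0, 0, -25, 0, 0, 0.5, 0, 0, 0, -60, 0, 0, 0.5, 0, 0, 0, -95, -25, 0, 0.5, 0, 0, 0, -105, -50, 0, 0.5, 0, 0, 0, -105, -50, 0, 0.5]'

```text
time: 8.02
tool_pos: [0.5421, -0.0658, 0.157]
tcp_rot: [-1.406, 1.071, 1.387]
wrist_force: [-0.7, 0.0, 0.2]
opening: 0.0422
```

```bash
python3 - <<'E'
from h import *
ci,im=plate(); save(im,"w5.png"); np.save("ci5.npy",ci["T"])
cv2.imwrite("pics/w5c.png",cv2.resize(cv2.cvtColor(im,cv2.COLOR_RGB2BGR)[0:260,160:480],None,fx=2.3,fy=2.3,interpolation=cv2.INTER_CUBIC))
c=np.array([.4904,-.0762,0]); w=c+R.from_euler('z',15.1,degrees=True).apply([-.052,0,0]); print("knob by plate",w)
hsv=cv2.cvtColor(im,cv2.COLOR_RGB2HSV); m=cv2.inRange(hsv,(8,150,120),(25,255,255))
k=max(cv2.findContours(m,0,1)[0],key=cv2.contourArea); P=np.array([atz(ci,(p[0][1],p[0][0]),.096)[:2]*1000 for p in k],np.float32); print("bar",cv2.minAreaRect(P))
delta([w[0],w[1],.13],0)
E
```

```text
plate [ 3.3 40.7] 0.59 [ 0.4465 -0.3518  0.    ]
knob_grip [ 62.8 324.7] 0.69 [ 0.4398 -0.0903  0.082 ]
cam_lobe [ 72.9 324.2] 0.83 [ 0.4391 -0.0905  0.018 ]
cam_lobe [349.1 438.6] 0.54 [0.6993 0.1213 0.018 ]
block_rib [137.9 636.2] 0.8 [0.4215 0.1921 0.034 ]
block_rib [295.4 627.2] 0.59 [0.5684 0.2745 0.034 ]
knob by plate [ 0.44019542 -0.08974623  0.        ]
bar ((442.0826110839844, -90.48456573486328), (13.469749450683594, 34.50243377685547), 0.6103736162185669)
jaw 0 turn [ 1.048e+02 -1.000e-01 -2.000e-01] shift [20.2 97.3  0.1]
jaw 180 turn [-75.2   0.2  -0.1] shift [20.2 97.3  0.1]
q [-0.34  0.19  1.77 -0.    1.18 -2.17] tcp [ 0.5344 -0.065   0.15  ] jaw now 104.8 x [-0.003  0.001 -1.   ]
```

View pics/w5c.png

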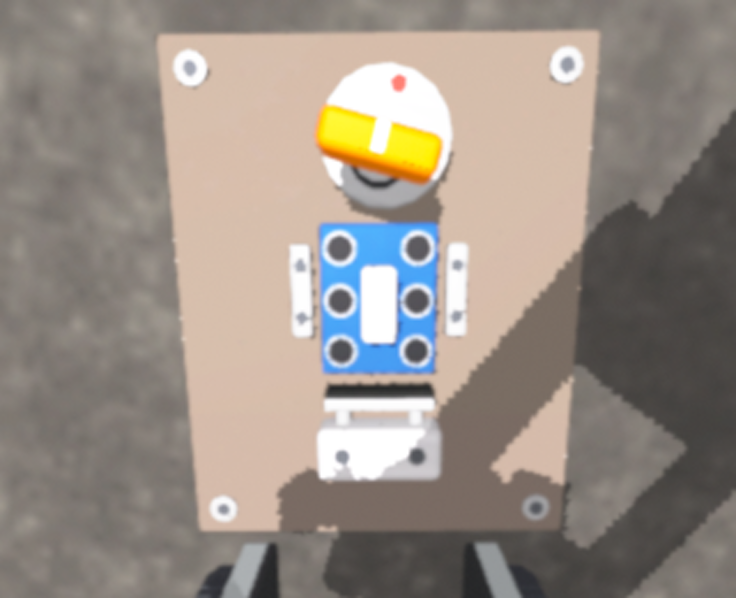

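Call:
move_arm --deltas '[105, 0, 0, 20, 98, 0, 0.6, 105, 0, 0, 20, 98, 0, 0.6, 105, 0, 0, 20, 98, 0, 0.6, 105, 0, 0, 20, 98, 0, 0.6, 105, 0, 0, 20, 98, 0, 0.6, 105, 0, 0, 20, 98, 0, 0.6, 105, 0, 0, 20, 98, 0, 0.6, 105, 0, 0, 20, 98, 0, 0.6, 105, 0, 0, 20, 98, 0, 0.6, 105, 0, 0, 20, 98, 0, 0.6, 105, 0, 0, 20, 98, 0, 0.6, 105, 0, 0, 20, 98, 0, 0.6]'

```text
time: 9.32
tool_pos: [0.44, -0.09, 0.1304]
tcp_rot: [-0.252, 1.558, 0.254]
wrist_force: [-0.3, 0.6, -0.6]
opening: 0.0341
```

```bash
python3 - <<'E'
from h import *
delta([.4405,-.090,.13],-0.3)
E
```

```text
jaw -0.3 turn [18.8 -0.1 -0.1] shift [ 0.4 -0.1  0.5]
jaw 179.7 turn [-1.612e+02  1.000e-01 -1.000e-01] shift [ 0.4 -0.1  0.5]
q [-0.47  0.02  2.   -0.    1.12 -0.79] tcp [ 0.44   -0.09    0.1304] jaw now 18.5 x [-0.002  0.001 -1.   ]
```

Call:
move_arm --deltas '[7, 0, 0, 0, 0, 0, 0.6, 14, 0, 0, 0, 0, 0.5, 0.6, 19, 0, 0, 0, 0, 0.5, 0.6, 19, 0, 0, 0, 0, 0.5, 0.6, 19, 0, 0, 25, 0, 0.5, 0.6, 19, 0, 0, 48, 0, 0.5, 0.6, 19, 0, 0, 62, 0, 0.5, 0.6, 19, 0, 0, 66, 0, 0.5, 0.6, 19, 0, 0, 66, 0, 0.5, 0.6]'

```text
time: 10.07
tool_pos: [0.4401, -0.0895, 0.0639]
tcp_rot: [0.002, 1.574, 0.0]
wrist_force: [0.0, -0.1, 0.1]
opening: 0.0343
```

Call:
move_arm --deltas '[0, 0, 0, 0, 0, 0, 1, 0, 0, 0, 0, 0, 0, 1, 0, 0, 0, 0, 0, 0, 1, 0, 0, 0, 0, 0, 0, 1, 0, 0, 0, 0, 0, 0, 1, 0, 0, 0, 0, 0, 0, 1, 0, 0, 0, 0, 0, 0, 1]' --squeeze 100

```text
time: 10.65
tool_pos: [0.4411, -0.0902, 0.0679]
tcp_rot: [0.001, 1.573, -0.001]
wrist_force: [-13.3, 3.0, 25.2]
opening: 0.0104
```

```bash
python3 - <<'E'
from h import *
s=state(); print(s["wrist_torque"].round(3),s["wrist_force"].round(2),s["opening"]); delta([.44,-.09,.063],0)
E
```

```text
[ 0.593  2.482 -0.16 ] [-13.27   3.04  25.17] 0.010396494296101963
jaw 0 turn [-0.1 -0.1  0. ] shift [ 4.9  0.2 -1.1]
jaw 180 turn [179.9   0.    0.2] shift [ 4.9  0.2 -1.1]
q [-0.47  0.13  2.04 -0.    0.97 -0.46] tcp [ 0.4411 -0.0902  0.0679] jaw now -0.1 x [-0.002 -0.    -1.   ]
```

Call:
move_arm --deltas '[0, 0, 0, -2, 0, -0.5, 1, 0, 0, 0, -3.5, 0, -1, 1, 0, 0, 0, -3.5, 0, -1, 1, 0, 0, 0, -3.5, 0, -1, 1]'

```text
time: 10.98
tool_pos: [0.442, -0.0904, 0.0688]
tcp_rot: [0.001, 1.567, -0.003]
wrist_force: [7.5, -1.4, -15.2]
opening: 0.0102
```

```bash
cat > f.py <<'E'
from h import *
s=state(); R0=R.from_rotvec(s["tcp_rot"]).as_matrix(); print("t",s["time"],"torque",s["wrist_torque"].round(3),"F",s["wrist_force"].round(2),"F tool",(R0.T@s["wrist_force"]).round(1),"open",round(s["opening"],4),"tcp",s["tool_pos"].round(4),"jaw",np.degrees(np.arctan2(R0[1,2],R0[0,2])).round(2))
E
python3 f.py
```

```text
t 10.9833 torque [-0.15  -1.207  0.014] F [  7.5   -1.37 -15.15] F tool [15.2 -1.3  7.4] open 0.0102 tcp [ 0.442  -0.0904  0.0688] jaw -0.16
```

Call:
move_arm --deltas '[0, 0, 0, 1.3, 0, 0.4, 1, 5, 0, 0, 1.3, 0, 0.4, 1, 10, 0, 0, 1.3, 0, 0.4, 1, 15, 0, 0, 1.3, 0, 0.4, 1, 20, 0, 0, 1.3, 0, 0.4, 1, 20, 0, 0, 1.3, 0, 0.4, 1]'

```text
time: 11.48
tool_pos: [0.442, -0.0905, 0.0686]
tcp_rot: [0.277, 1.551, -0.278]
wrist_force: [0.5, 0.2, 4.9]
opening: 0.0101
```

```bash
python3 f.py
```

```text
t 11.4833 torque [0.321 0.084 0.089] F [0.48 0.23 4.92] F tool [-4.9  0.4  0.4] open 0.0101 tcp [ 0.442  -0.0905  0.0686] jaw -20.29
```

Call:
move_arm --deltas '[5, 0, 0, 0, 0, 0, 1, 10, 0, 0, 0, 0, 0, 1, 15, 0, 0, 0, 0, 0, 1, 20, 0, 0, 0, 0, 0, 1, 25, 0, 0, 0, 0, 0, 1, 30, 0, 0, 0, 0, 0, 1, 35, 0, 0, 0, 0, 0, 1, 35, 0, 0, 0, 0, 0, 1]'

```text
time: 12.15
tool_pos: [0.4419, -0.0904, 0.0686]
tcp_rot: [0.751, 1.435, -0.751]
wrist_force: [-0.3, 0.3, 6.5]
opening: 0.0102
```

```bash
python3 f.py
```

```text
t 12.15 torque [0.346 0.131 0.163] F [-0.25  0.33  6.52] F tool [-6.5 -0.  -0.4] open 0.0102 tcp [ 0.4419 -0.0904  0.0686] jaw -55.21
```

Call:
move_arm --deltas '[4, 0, 0, 0, 0, 0, 1, 8, 0, 0, 0, 0, 0, 1, 12, 0, 0, 0, 0, 0, 1, 12, 0, 0, 0, 0, 0, 1]'

```text
time: 12.48
tool_pos: [0.4418, -0.0903, 0.0686]
tcp_rot: [0.911, 1.37, -0.91]
wrist_force: [-0.7, 1.3, 5.8]
opening: 0.01
```

```bash
python3 f.py
```

```text
t 12.4833 torque [0.333 0.171 0.195] F [-0.65  1.34  5.83] F tool [-5.8 -0.1 -1.5] open 0.01 tcp [ 0.4418 -0.0903  0.0686] jaw -67.16
```

Call:
move_arm --deltas '[4, 0, 0, 0, 0, 0, 1, 8, 0, 0, 0, 0, 0, 1, 8, 0, 0, 0, 0, 0, 1]'

```text
time: 12.73
tool_pos: [0.4418, -0.0903, 0.0686]
tcp_rot: [1.016, 1.319, -1.016]
wrist_force: [-0.4, 0.2, 6.4]
opening: 0.0104
```

```bash
python3 f.py
```

```text
t 12.7333 torque [0.416 0.229 0.144] F [-0.39  0.24  6.45] F tool [-6.4 -0.3 -0.3] open 0.0104 tcp [ 0.4418 -0.0903  0.0686] jaw -75.16
```

Call:
move_arm --deltas '[3, 0, 0, 0, 0, 0, 1, 6, 0, 0, 0, 0, 0, 1, 6, 0, 0, 0, 0, 0, 1]'

```text
time: 12.98
tool_pos: [0.4418, -0.0902, 0.0686]
tcp_rot: [1.094, 1.277, -1.093]
wrist_force: [-1.2, 1.9, 6.3]
opening: 0.0104
```

```bash
python3 f.py
```

```text
t 12.9833 torque [0.433 0.167 0.167] F [-1.17  1.87  6.33] F tool [-6.3 -0.9 -2. ] open 0.0104 tcp [ 0.4418 -0.0902  0.0686] jaw -81.1
```

Call:
move_arm --deltas '[3, 0, 0, 0, 0, 0, 1, 6, 0, 0, 0, 0, 0, 1, 6, 0, 0, 0, 0, 0, 1]'

```text
time: 13.23
tool_pos: [0.4418, -0.0902, 0.0686]
tcp_rot: [1.172, 1.231, -1.171]
wrist_force: [-1.2, 0.6, 6.1]
opening: 0.0105
```

```bash
python3 f.py
```

```text
t 13.2333 torque [0.477 0.192 0.164] F [-1.16  0.59  6.07] F tool [-6.1 -1.1 -0.6] open 0.0105 tcp [ 0.4418 -0.0902  0.0686] jaw -87.1
```

Call:
move_arm --deltas '[2, 0, 0, 0, 0, 0, 1, 4, 0, 0, 0, 0, 0, 1, 4, 0, 0, 0, 0, 0, 1]'

```text
time: 13.48
tool_pos: [0.4418, -0.0901, 0.0686]
tcp_rot: [1.223, 1.199, -1.222]
wrist_force: [-0.7, 2.4, 6.6]
opening: 0.0104
```

```bash
python3 f.py
```

```text
t 13.4833 torque [0.471 0.128 0.203] F [-0.72  2.44  6.55] F tool [-6.6 -0.8 -2.4] open 0.0104 tcp [ 0.4418 -0.0901  0.0686] jaw -91.04
```

Call:
move_arm --deltas '[2, 0, 0, 0, 0, 0, 1, 4, 0, 0, 0, 0, 0, 1, 4, 0, 0, 0, 0, 0, 1]'

```text
time: 13.73
tool_pos: [0.4418, -0.0901, 0.0686]
tcp_rot: [1.274, 1.165, -1.273]
wrist_force: [-0.7, 1.7, 7.6]
opening: 0.01
```

```bash
python3 f.py
```

```text
t 13.7333 torque [0.454 0.108 0.199] F [-0.7   1.69  7.58] F tool [-7.6 -0.8 -1.6] open 0.01 tcp [ 0.4418 -0.0901  0.0686] jaw -95.04
```

Call:
move_arm --deltas '[2, 0, 0, 0, 0, 0, 1, 4, 0, 0, 0, 0, 0, 1, 4, 0, 0, 0, 0, 0, 1]'

```text
time: 13.98
tool_pos: [0.4418, -0.0901, 0.0686]
tcp_rot: [1.325, 1.129, -1.323]
wrist_force: [-1.2, 1.6, 6.3]
opening: 0.0104
```

```bash
python3 f.py
```

```text
t 13.9833 torque [0.483 0.118 0.315] F [-1.25  1.59  6.33] F tool [-6.3 -1.5 -1.4] open 0.0104 tcp [ 0.4418 -0.0901  0.0686] jaw -99.04
```

Call:
move_arm --deltas '[2, 0, 0, 0, 0, 0, 1, 3, 0, 0, 0, 0, 0, 1, 3, 0, 0, 0, 0, 0, 1]'

```text
time: 14.23
tool_pos: [0.4418, -0.0901, 0.0686]
tcp_rot: [1.362, 1.102, -1.361]
wrist_force: [-1.6, 1.7, 7.1]
opening: 0.0101
```

```bash
python3 f.py
```

```text
t 14.2333 torque [0.519 0.087 0.347] F [-1.57  1.75  7.08] F tool [-7.1 -1.9 -1.4] open 0.0101 tcp [ 0.4418 -0.0901  0.0686] jaw -101.98
```

Call:
move_arm --deltas '[1, 0, 0, 0, 0, 0, 1, 1, 0, 0, 0, 0, 0, 1]'

```text
time: 14.4
tool_pos: [0.4418, -0.0901, 0.0686]
tcp_rot: [1.374, 1.092, -1.373]
wrist_force: [-0.5, 2.9, 6.8]
opening: 0.0102
```

```bash
python3 f.py
```

```text
t 14.4 torque [0.473 0.111 0.383] F [-0.52  2.86  6.82] F tool [-6.8 -1.1 -2.7] open 0.0102 tcp [ 0.4418 -0.0901  0.0686] jaw -102.97
```

Call:
move_arm --deltas '[0, 0, 0, 0, 0, 0, 1]'

```text
time: 14.48
tool_pos: [0.4417, -0.0901, 0.0686]
tcp_rot: [1.374, 1.093, -1.372]
wrist_force: [-1.4, 1.7, 7.0]
opening: 0.0102
```

```bash
python3 f.py
```

```text
t 14.4833 torque [0.487 0.13  0.371] F [-1.44  1.73  7.  ] F tool [-7.  -1.8 -1.4] open 0.0102 tcp [ 0.4417 -0.0901  0.0686] jaw -102.92
```

Call:
move_arm --deltas '[-2, 0, 0, 0, 0, 0, 1, -4, 0, 0, 0, 0, 0, 1, -4, 0, 0, 0, 0, 0, 0.6, -4, 0, 0, 0, 0, 0, 0.6, -4, 0, 0, 0, 0, 0, 0.6, -4, 0, 0, 0, 0, 0, 0.6, -4, 0, 0, -10, 0, 0, 0.6, -4, 0, 0, -35, 0, 0, 0.6, -4, 0, 0, -75, 0, 0, 0.6, -4, 0, 0, -110, 0, 0, 0.6, -4, 0, 0, -130, 0, 0, 0.6, -4, 0, 0, -130, 0, 0, 0.6]' --squeeze 60

```text
time: 15.48
tool_pos: [0.4439, -0.0914, 0.2034]
tcp_rot: [1.327, 1.12, -1.32]
wrist_force: [-0.3, -0.6, 0.3]
opening: 0.0342
```

```bash
python3 f.py; python3 - <<'E'
from h import *
im=camera("wrist"); save(im,"w6.png"); t=camera("top"); save(t,"top6.png")
E
```

```text
t 15.4833 torque [ 0.007 -0.018  0.052] F [-0.27 -0.55  0.27] F tool [-0.3 -0.2  0.6] open 0.0342 tcp [ 0.4439 -0.0914  0.2034] jaw -99.12
```

View pics/w6.png

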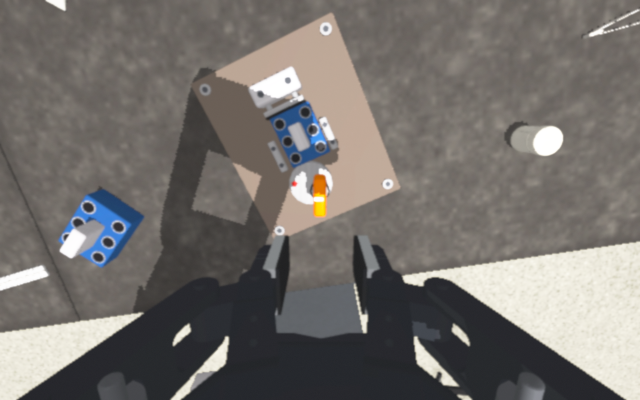

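```bash
python3 - <<'E'
import cv2
a=cv2.imread("pics/w6.png")[50:230,210:390]; cv2.imwrite("pics/w6c.png",cv2.resize(a,None,fx=3.3,fy=3.3,interpolation=cv2.INTER_CUBIC))
E
```

```text
(no output)
```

View pics/w6c.png

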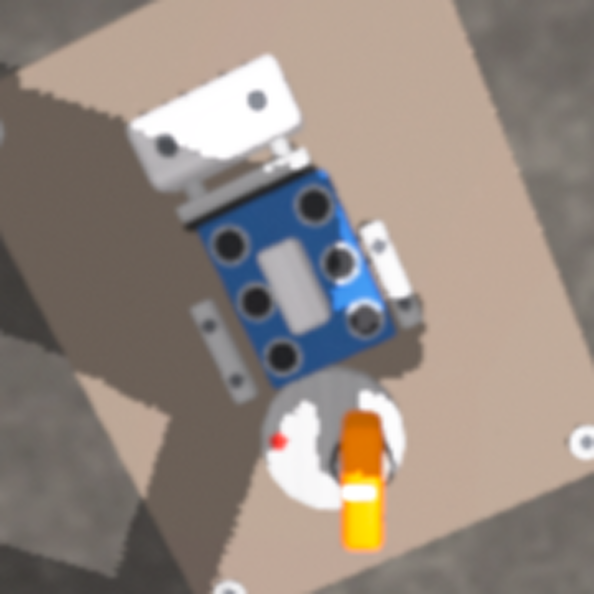

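The zoomed view shows the block flat and square against the pad at about (250,195). The cam presses its other end near (330,375), and the gripper is clear.

```bash
python3 -c "
from cell import *
print(job_done())"
```

```text
the job is handed in; nothing more can be done
None
```

The middle-sized blue block is clamped in the nest, and I handed the job in after about 16 s of robot time.

- **Placing:** I gripped the block by its rib, set it down between the strips and let go. A wrist picture then showed it flat, with clear gaps to the cam and the pad.
- **Clamping:** I turned the knob clockwise in small steps. Torque stayed around 0.16–0.20 N m until the pad was reached, then rose to 0.37–0.38 N m. That corresponds to about 12 N on the block. I then eased the bar's spring back about 4° and let go.
- **Last checks:** The final picture shows the block square against the rubber pad with the cam against its other end. The wrist force is near zero, with the gripper raised clear. I sent no moves near the jar, glue tube or slide box, but I did not re-measure their positions afterwards.

- **Force is inferred:** It comes from torque readings with about ±0.03 N m of noise, so the 12 N is good to roughly ±2 N.
- **Knob not at 0:** The cam started about 15° clockwise of open, and I allowed for that.
- **Grip transient:** Closing on the knob briefly pushed the wrist with about 25 N upward and 13 N sideways. I relieved this before turning.

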